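Pitch a laser head up to the height gauge with a wedge

ROBOT

A 6-joint arm with a two-finger parallel gripper is mounted at the origin on the work surface. World frame = base frame: x ahead of the robot, y to its left, z up, the work surface at z = 0. Lengths are in mm, angles in degrees, forces in N, time in s.
With the tool pointing down it reaches from about 350 to 850 mm from the base axis. Payload 8.1 kg.
Tool frame: the origin (TCP) lies at the very end of the fingers, on their centre line; the grasp point (between the pads) lies r.tcp_to_grasp behind it (r.tcp_to_grasp is the distance from the TCP to the grasp point, in mm); z points along the fingers, y is the line along which they close (so a half turn about z gives the same grasp; the last joint's range is limited). The gripper opens to 85 mm and grips with 20 to 120 N. Pads are 22 mm wide; open, the fingers measure 114 mm over their backs; the gripper's body (76 mm by 85 mm) begins 54 mm behind the grasp point. The pads swing forward as they close: fully open they stand 13 mm farther back than shut.
Start: joints at [-70.898, 7.471, 85.268, -0, 87.261, -4.893], TCP at [244.019, -548.143, 231.292] pointing down, gripper open.
Joint ranges: [-169.43, 169.43], [-51.17, 129.36], [1.28, 143.12], [-76.62, 256.62], [0, 156.53], [-152.29, 152.29]. Speed limits (degrees/s): [136.94, 136.94, 159.86, 180, 180, 180].

INTERFACE

Orientations are given as [roll, pitch, yaw] about the fixed x, y, z axes, in that order (R = Rz(yaw) Ry(pitch) Rx(roll)).
In Python, from bench import r gives the robot as it stands.
- The arm moves only by the shell command python3 -m handwheel 'ROWS' [OPENING] [FORCE]. ROWS is JSON, a list of rows, each a list of 4 numbers: the shift along the tool's x, y, z in m, then the turn about the tool's z in degrees. A call has 1 to 10 rows; each row shifts and turns the commanded pose from where the row before left it, along the tool's axes as they then stand; what a row does not reach is not made up. A row lasts 1/10 s, in which the tool goes at most 50 mm and 8.59 degrees, less where a joint would pass 70% of its speed; a pose out of reach is approached as far as the arm can. A call is refused whole if a number of a shift passes 0.05 or a number of a turn 8.59, either way. A call with a gripper value outside its range is refused whole. OPENING is the finger opening in m, from 0 to 0.0854, set as the call begins (- or left out, the last holds). The fingers move at their own pace and stop on an object; FORCE is the grip in N (left out, the last holds). Time passes only in rows, so rows that do not move let the fingers close. It gives the time, the measured TCP pose, the force, the opening and the grip force at its end, in the units of the state.
- r.sense(): the state, without advancing time (a new reading comes with each control period).
- r.snapshot(name): name is "scene" or "top" or "wrist"; returns the picture (400x640x3 uint8, red, green, blue); there is no depth.
- r.camera_params(name): a dict with "fx", "fy", "cx", "cy" (pixels), "R" (3x3) and "t" (3): a world point X has camera coordinates R X + t; the wrist camera has in their place "mount" (4x4, takes a point from camera to tool coordinates, whose origin is the TCP and whose axes are the flange's). Camera axes: x right, y down, z forward; pixel columns grow to the right and rows downward; lengths in mm; the calibration is good to about 2 mm. A picture is of the moment at which its call begins: read the wrist's pose just before it. camera_params takes no time and is no camera call.
- r.hand_in(): hands the job in; it is judged then, once.
The state is a dict: "time": time; "joint_pos": joint angles; "qd": joint speeds; "joint_efforts": joint torques, N m; "tool_pos": TCP position; "tcp_rot": TCP orientation; "ft_force": force on the tool from outside, world axes, zero at the start; "wrist_torque": the same for the moment, N m; "finger_gap": finger opening in mm; "grip_force": force on a finger pad.
Only numpy, scipy, OpenCV 4.12 (cv2) and the standard library are available. Lean on these libraries where they do the work, as an engineer would, in place of code of your own. Each camera call takes 0.05 s, during which the arm holds its last target. There are 200 camera calls.

TASK

The laser head on the hinged tilt plate has to be pitched up to the height set on the height gauge beside it. Before working in front of the laser, turn its drive current (the one big pointer knob on the driver console) all the way down to its zero stop, without touching the small knobs around it; then slide the wedge along the bench, thin end first, under the roller at the plate's free end until the plate's top edge is level with the tip of the gauge's scriber, and leave the plate resting on the wedge. Do not lift or press on the plate or the laser with the gripper, and do not disturb the gauge or the loose things lying around.

Things in the scene. Friction and masses are not known exactly. Their poses are not given: they have to be found in the camera images.
- stand: Fixed tilt stand. Origin on the bench straight below the roller's middle. x runs along the roller; y points from the roller (plate's free end) to the hinge 160 mm away: the wedge goes in along +y. Two rest pins (12 mm across, 16 high) stand under the plate at x = -56 and +56, y = 122 mm: the wedge stays between them (100 mm clear).
- plate: Black tilt plate, 130 (x) x 170 (y) x 10 mm, with the laser head (78 x 105 x 42) fixed on top; 5 to 7 N on the roller. Origin on the hinge axis, 160 mm from the roller, 21 above the bench. At rest level: top 26 mm above the bench, underside of the roller (12 mm across, 110 long, under the free end) 7 mm. Tips up freely to 0.2 rad, falls back. Laser snout ends 17 mm short of the roller.
- edge (a point): Point on the plate's top edge, on its +x long side beside the scriber's tip: stand x = 65, y = 15 mm, 26 mm above the bench at rest. It rises 0.91 times as much as the roller.
- mark (a point): Tip (flat underside) of the height gauge's scriber, which runs along the plate's +x long side and points to the stand's -y; the tip is 6 mm beside edge, set 32 to 44 mm above the bench: edge must come to this height. The scriber is on a slider held by friction; fixed column 10 x 22 mm, 216 high, at stand x = 102, y = 95 mm, on a base 66 x 85 x 22 mm.
- wedge: Loose acetal wedge, 170 mm long, 56 wide, about 0.28 kg, on the bench before the roller. Origin: middle of its underside; y points to the thin end. 4 mm high at the thin end, rising evenly to 38 mm at 6 mm from the back (slope 0.207): 10 mm of push lifts edge about 1.9 mm once it meets the roller, when the thin end is some 14 mm past the roller's middle. Friction holds it where it is left.
- wedge_back (a point): Middle of the wedge's flat back face (56 mm wide, 38 mm high), 85 mm behind its origin and 19 mm above the bench. Axes as the wedge.
- wedge_nose (a point): Middle of the wedge's thin end, 85 mm ahead of its origin, 2 mm above the bench.
- console: Laser driver: fixed desk console, 130 x 220 mm, top 55 mm above the bench. Origin under its centre; near side along -x, y to its left. Four knobs in a row on top at x = -18 mm: small trim at y = 67, big current knob at y = 22, small trims at y = -23 and -68 mm. Flush displays behind them.
- current (a joint): Angle of the big current knob in rad: 0 at its zero stop, growing as it is turned clockwise seen from above (up to 4.71). To turn it down, turn it anticlockwise seen from above. It turns stiffly (0.03 N m) and stays where it is left.
- current_grip (a point): On the current knob's axis, half-way up its grip bar, 18 mm above the console's top. Round skirt 36 mm across, 7 high, with a straight grip bar on it, 33 mm long, 12 wide, its top 28 mm above the console. Turns with the knob; its x axis lies along the bar to the end with the white pointer line.
- trim_a: Small round trim knob (20 mm across, 14 mm high) 45 mm to the +y side of the current knob. Origin on its axis at the console's top. Not to be touched.
- trim_b: The same, 45 mm to the -y side of the current knob.
- trim_c: The same, 90 mm to the -y side of the current knob.
- lens_post_mid (a point): Bystander: lens in a ring mount on a post (118 mm high, round foot 60 mm across), loose. Point on the post 30 mm above the bench.
- driver: Bystander: loose hex driver, 170 mm long, lying on the bench along its x axis (handle to -x).
- screw_tray: Bystander: loose grey screw tray, 65 x 100 x 22 mm, origin under its centre.
Mind the look-alikes: they are no part of the job. Leave any purple or red look-alike of the wedge alone.

How it is judged:
By the outcome, as a careful person would: the job done as asked, in the order asked, and still so for the second after the job is handed in, with the robot touching nothing.
It also fails if it takes over 54 s, if anything falls off the work surface, if the arm or the gripper's body presses on something with over 40 N, if the wrist force passes 120 N, or if a joint passes its speed limit or range.

## Working session

There is one attempt and no reset: what is moved stays moved. The work goes in short steps, Python scripts to look and compute and a shell command to move; the robot and the scene stay as the last step left them, time stands still between calls to the robot, and variables do not carry over. Pictures are saved under pics/ and viewed, at most 10 in all, crops included, and the job is handed in when it is done.

```bash
mkdir -p pics
python3 - <<'E'
from bench import r
import cv2
s=r.sense();print(s['time'],s['tool_pos'],s['tcp_rot'],s['finger_gap'],r.tcp_to_grasp)
for n in("scene","top"):
    cv2.imwrite(f"pics/{n}0.png",r.snapshot(n)[:,:,::-1]);p=r.camera_params(n);print(p)
print(r.camera_params("wrist"))
E
```

```text
0.0 [ 243.82756131 -547.61264036  230.23457702] [-1.79892067e+02 -9.13893667e-03  2.39950569e+01] 85.21594759706238 18.700000000000003
{'fx': 415.8073516381935, 'fy': 415.8073516381935, 'cx': 322.98633476301575, 'cy': 195.0475346557461, 'R': array([[ 0.88926931,  0.4571854 , -0.01347629],
       [ 0.29583054, -0.59739035, -0.74539189],
       [-0.34883289,  0.65886743, -0.6664903 ]]), 't': array([-468.32709326, -146.93763726, 1422.15485171])}
{'fx': 400.54598394135456, 'fy': 400.54598394135456, 'cx': 320.11838109884536, 'cy': 193.5404048714265, 'R': array([[-0.00954017, -0.99992344, -0.00787997],
       [-0.98035242,  0.01090554, -0.1969523 ],
       [ 0.19702316,  0.00584619, -0.9803814 ]]), 't': array([-37.63363364, 572.06064527, 940.35383264])}
{'fx': 310.36709536159566, 'fy': 310.36709536159566, 'cx': 317.5649148486131, 'cy': 200.89136792637873, 'mount': array([[ 2.29283975e-06, -9.46640394e-01, -3.22291738e-01,
         8.28551713e+01],
       [ 9.99999982e-01,  6.26563500e-05, -1.76921048e-04,
        -1.59498542e-01],
       [ 1.87674234e-04, -3.22291732e-01,  9.46640377e-01,
        -1.42508718e+02],
       [ 0.00000000e+00,  0.00000000e+00,  0.00000000e+00,
         1.00000000e+00]])}
```

View pics/top0.png

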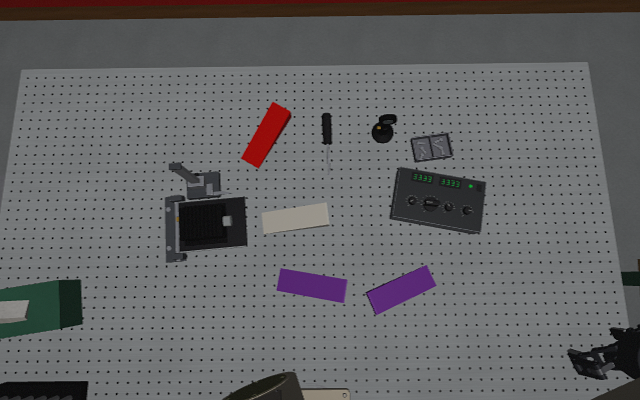

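View pics/scene0.png

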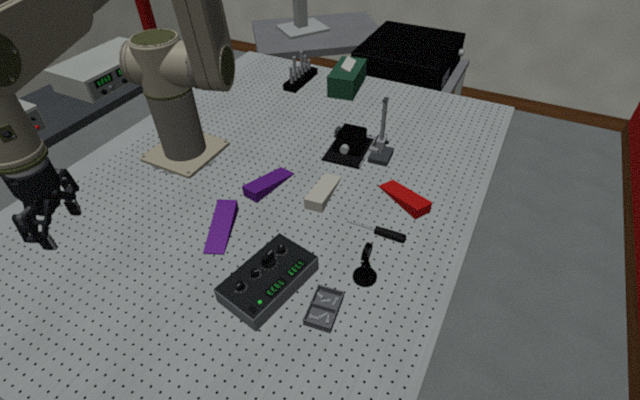

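The white wedge I want is at top (296,218). Its look-alikes are red (267,135), purple (312,285) and purple (401,290). The big current knob is at about (431,203), with small trims at about (412,201), (449,208) and (467,211). I'll check these in one close crop.

```bash
cat > h.py <<'E'
from bench import r
import numpy as np, cv2
def ray(cam,px,T=None):
    p=r.camera_params(cam); d=np.array([(px[0]-p['cx'])/p['fx'],(px[1]-p['cy'])/p['fy'],1.])
    if cam!='wrist': return -p['R'].T@p['t'],p['R'].T@d
    M=T@p['mount']; return M[:3,3],M[:3,:3]@d
def at(cam,px,z,T=None):
    o,d=ray(cam,px,T); return o+d*(z-o[2])/d[2]
def proj(cam,X,T=None):
    p=r.camera_params(cam); X=np.asarray(X,float)
    c=p['R']@X+p['t'] if cam!='wrist' else (np.linalg.inv(T@p['mount'])@np.append(X,1))[:3]
    return np.array([p['fx']*c[0]/c[2]+p['cx'],p['fy']*c[1]/c[2]+p['cy']])
def pose(s=None):
    from scipy.spatial.transform import Rotation as Ro
    s=s or r.sense(); T=np.eye(4); T[:3,:3]=Ro.from_euler('xyz',s['tcp_rot'],degrees=True).as_matrix(); T[:3,3]=s['tool_pos']; return T
def totool(P,T):  # world target -> tool shift in m
    return (T[:3,:3].T@(np.asarray(P)-T[:3,3]))/1000
E
python3 - <<'E'
import cv2,numpy as np
i=cv2.imread('pics/top0.png')
a=cv2.resize(i[158:268,160:335],None,fx=4,fy=4,interpolation=cv2.INTER_CUBIC)[:320]
a=cv2.resize(i[183:253,160:335],None,fx=4,fy=4,interpolation=cv2.INTER_CUBIC)
b=cv2.resize(i[165:237,385:490],None,fx=4,fy=4,interpolation=cv2.INTER_CUBIC)
c=np.zeros((590,700,3),np.uint8);c[:280]=a;c[290:578,:420]=b
cv2.imwrite('pics/crop1.png',c)
E
```

```text
(no output)
```

View pics/crop1.png

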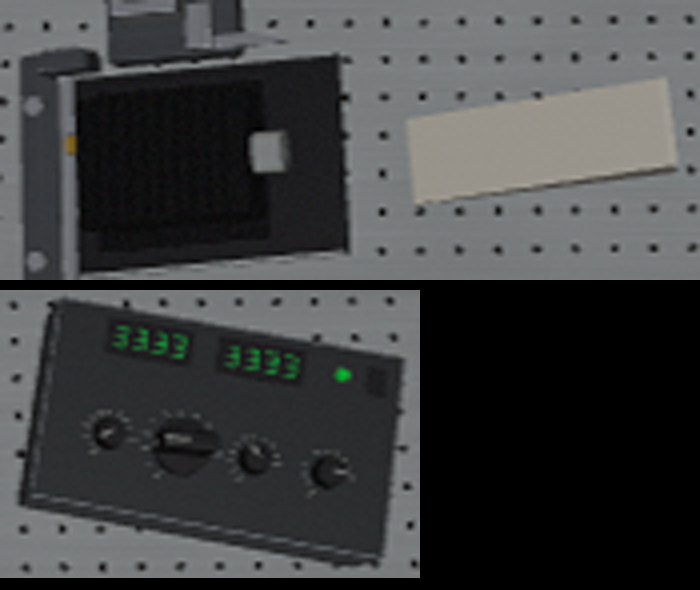

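The crop shows the white wedge with its thin end to the left, facing the plate. The big knob's bar centre is at top pixel (431.8,202.5), with the pointer line at its left end, towards about (426,202).

Run:
```python
from h import *
np.set_printoptions(precision=1,suppress=True)
C=lambda u,v:(160+u/4,183+v/4)
D=lambda u,v:(385+u/4,165+(v-290)/4)
con=[at('top',D(*q),55)[:2] for q in[(60,298),(402,358),(380,562),(20,503)]]
con=np.array(con);c=con.mean(0);ux=(con[0]+con[1]-con[2]-con[3]);print('con',c,np.degrees(np.arctan2(ux[1],ux[0])),np.linalg.norm(ux)/2,np.linalg.norm(con[0]-con[1]))
ux/=np.linalg.norm(ux);uy=np.array([-ux[1],ux[0]])
print('knob',c-18*ux+22*uy, at('top',D(187,440),83)); print('trimA',c-18*ux+67*uy,at('top',D(110,432),69))
a,b=at('top',D(158,438),83),at('top',D(218,442),83);print('bar ang',np.degrees(np.arctan2(*(a-b)[[1,0]])),np.linalg.norm(a-b))
# wedge: back top corners z=38, nose corners z=4
bk=[at('top',C(668,78),36),at('top',C(677,163),36)];no=[at('top',C(407,119),4),at('top',C(414,203),4)]
bm,nm=np.mean(bk,0),np.mean(no,0);d=nm-bm;print('wedge back',bm,'nose',nm,np.degrees(np.arctan2(d[1],d[0])),np.linalg.norm(d))
# plate corners z=26
pl=np.array([at('top',C(u,v),26) for u,v in[(338,55),(349,250)]]);e=pl[0]-pl[1];m=pl.mean(0);ax=np.arctan2(e[1],e[0])
print('plate free edge mid',m,'len',np.linalg.norm(e),'x ang',np.degrees(ax))
pr=np.array([at('top',C(u,v),26) for u,v in[(338,55),(75,78)]]);e=pr[1]-pr[0];print('y ang from long side',np.degrees(np.arctan2(e[1],e[0])),np.linalg.norm(e))
```

```text
con [ 553.1 -337.5] -12.244934249982617 131.6136935764985 215.48443323704615
knob [ 540.2 -312.2] [ 541.4 -312.1   83. ]
trimA [ 549.7 -268.2] [ 549.3 -269.3   69. ]
bar ang 85.477829804404 35.96698798358695
wedge back [525.5 -63.1  36. ] nose [505.6 106.3   4. ] 96.67847640946631 173.53924391767856
plate free edge mid [509.3 145.7  26. ] len 124.95858063981035 x ang 4.750003651320809
y ang from long side 94.4651904382125 168.89020199655283
```

```bash
python3 -m handwheel '[[0.037,-0.0094,0.006,0],[0.037,-0.0094,0.006,0],[0.037,-0.0094,0.006,0],[0.037,-0.0094,0.006,0],[0.037,-0.0094,0.006,0],[0.037,-0.0094,0.006,0],[0.037,-0.0094,0.006,0],[0.037,-0.0094,0.006,0],[0.037,-0.0094,0.006,0],[0.034,-0.0094,0.006,0]]'
python3 -m handwheel '[[0,0,0,-8.5],[0,0,0,-8.5],[0,0,0,-8.5],[0,0,0,-8.5],[0,0,0,-8.5],[0,0,0,-8.5],[0,0,0,-8.5],[0,0,0,-1.5],[0,0,0,0],[0,0,0,0]]' 0.030
python3 - <<'E'
from h import *
np.set_printoptions(precision=4,suppress=True)
s=r.sense();T=pose(s);im=r.snapshot('wrist')[:,:,::-1];np.save('T1.npy',T)
print(s['time'],s['tool_pos'],s['tcp_rot'],s['joint_pos'],proj('wrist',[541,-312,83],T),totool([541,-312,64.5],T))
cv2.imwrite('pics/w1.png',im)
E
```

```text
time: 1.1
tool_pos: [542.1, -311.5, 170.5]
tcp_rot: [-180.0, 0.0, 24.0]
ft_force: [0.3, -0.6, 0.5]
finger_gap: 85.6
grip_force: 0.0
time: 2.1
tool_pos: [541.0, -313.0, 171.1]
tcp_rot: [-180.0, -0.0, 84.8]
ft_force: [0.2, -0.0, -0.4]
finger_gap: 30.1
grip_force: 0.0
2.1 [ 540.9818 -312.9612  171.0979] [-179.9832   -0.0091   84.8017] [-34.7485  13.2294  85.1414  -0.0004  81.6483 -29.5501] [317.7619 205.2885] [ 0.0009 -0.      0.1066]
```

View pics/w1.png

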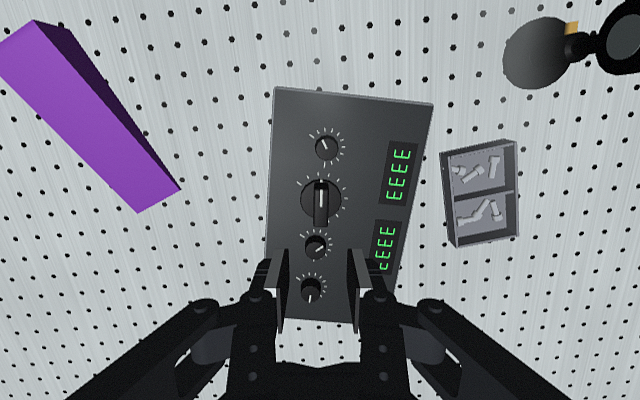

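The wrist view shows the bar upright, centred at about (320.5,203) with the pointer end up, and both trims clear of the finger path. The knob sits about 2 mm to tool +y and 2 mm to tool +x.

```bash
python3 -m handwheel '[[0.0024,0.002,0.02,0],[0,0,0.025,0],[0,0,0.025,0],[0,0,0.02,0],[0,0,0.010,0],[0,0,0.0066,0],[0,0,0,0],[0,0,0,0]]' 0.030 40
python3 -m handwheel '[[0,0,0,0],[0,0,0,0],[0,0,0,0],[0,0,0,0],[0,0,0,0],[0,0,0,0]]' 0.0 40
python3 -c "
from h import *
s=r.sense();print(s['tool_pos'],s['tcp_rot'],s['wrist_torque'],s['finger_gap'],s['ft_force'])"
```

```text
time: 2.95
tool_pos: [543.9, -311.2, 65.8]
tcp_rot: [179.9, 0.0, 85.0]
ft_force: [1.3, -0.5, 0.2]
finger_gap: 30.0
grip_force: 0.0
time: 3.55
tool_pos: [543.6, -311.3, 66.3]
tcp_rot: [179.9, 0.1, 85.0]
ft_force: [-3.8, 0.7, 5.9]
finger_gap: 10.7
grip_force: 40.9
[ 543.60305957 -311.3109666    66.25720645] [1.79942340e+02 5.42606389e-02 8.49830663e+01] [ 0.1440881   0.59881915 -0.02797842] 10.721762523075704 [-3.80401862  0.71877985  5.91793542]
```

```bash
python3 -m handwheel '[[-0.0005,0,-0.001,-6],[0,0,0,-6],[0,0,0,-6],[0,0,0,-6],[0,0,0,-6],[0,0,0,0]]'
python3 -c "
from h import *
s=r.sense();print(s['tool_pos'],s['tcp_rot'],s['wrist_torque'],s['finger_gap'],s['ft_force'])"
```

```text
time: 4.15
tool_pos: [541.8, -311.6, 66.3]
tcp_rot: [-179.9, -0.1, 115.2]
ft_force: [-9.5, 0.8, 5.9]
finger_gap: 11.1
grip_force: 40.9
[ 541.78301063 -311.60115081   66.275493  ] [-1.79856253e+02 -6.61778880e-02  1.15193022e+02] [0.12334275 1.57232036 0.01576008] 11.103475349773749 [-9.49376324  0.76658951  5.92548044]
```

```bash
python3 -m handwheel '[[0.0006,-0.0015,0,-3],[0,0,0,-4],[0,0,0,-4],[0,0,0,0]]'
python3 -c "
from h import *
s=r.sense();print(s['tool_pos'],s['tcp_rot'],s['wrist_torque'],s['finger_gap'],s['ft_force'])"
```

```text
time: 4.55
tool_pos: [541.1, -312.0, 66.3]
tcp_rot: [-179.9, 0.0, 126.1]
ft_force: [-5.8, -1.9, 2.7]
finger_gap: 11.2
grip_force: 40.5
[ 541.08060453 -311.95945239   66.28026051] [-1.79940215e+02  7.93701592e-03  1.26076585e+02] [-0.12730314  0.85912245  0.00184732] 11.153084153620782 [-5.78949578 -1.87228432  2.67641597]
```

```bash
python3 -m handwheel '[[0.0004,-0.0007,0,-5],[0,0,0,-5],[0,0,0,-5],[0,0,0,0]]'
python3 -c "
from h import *
s=r.sense();print(s['tool_pos'],s['tcp_rot'],s['wrist_torque'],s['finger_gap'],s['ft_force'])"
```

```text
time: 4.95
tool_pos: [540.4, -312.5, 66.3]
tcp_rot: [-179.9, 0.0, 141.0]
ft_force: [-4.7, -3.0, 1.4]
finger_gap: 11.5
grip_force: 46.1
[ 540.43907521 -312.48838589   66.31142626] [-1.79936517e+02  3.74982169e-02  1.41016958e+02] [-0.49151524  0.72122525 -0.75745956] 11.452805206505326 [-4.67495057 -2.99439165  1.39263655]
```

```bash
python3 -m handwheel '[[0,0,0,-4],[0,0,0,0],[0,0,0,0]]'
python3 -c "
from h import *
s=r.sense();print(s['tcp_rot'],s['wrist_torque'],s['finger_gap'],s['ft_force'])"
python3 -m handwheel '[[0,0,0,0],[0,0,0,0],[0,0,0,0],[0,0,-0.02,0],[0,0,-0.04,0],[0,0,-0.04,0],[0,0,-0.02,0],[0,0,0,0],[0,0,0,0]]' 0.030
python3 - <<'E'
from h import *
s=r.sense();T=pose(s);im=r.snapshot('wrist')[:,:,::-1]
u,v=proj('wrist',[540.5,-312.5,83],T).astype(int);print(s['time'],s['tool_pos'],s['tcp_rot'],u,v,im.shape)
a=cv2.resize(im[max(v-60,0):v+60,u-70:u+70],None,fx=4,fy=4,interpolation=cv2.INTER_CUBIC)
cv2.imwrite('pics/w2.png',a)
E
```

```text
time: 5.25
tool_pos: [540.4, -312.5, 66.4]
tcp_rot: [-180.0, 0.0, 144.8]
ft_force: [-4.5, -2.5, 2.4]
finger_gap: 11.6
grip_force: 71.9
[-1.79958966e+02  3.09962484e-02  1.44763220e+02] [-0.36517994  0.75211697 -1.6408406 ] 11.572080484371975 [-4.47823699 -2.53541111  2.40126847]
time: 6.15
tool_pos: [541.2, -311.5, 186.0]
tcp_rot: [180.0, 0.1, 145.0]
ft_force: [0.3, -0.2, -0.5]
finger_gap: 29.8
grip_force: 0.0
6.15 [ 541.23223239 -311.46819776  186.02759115] [1.79992539e+02 7.19889063e-02 1.45006581e+02] 316 200 (400, 640, 3)
```

View pics/w2.png

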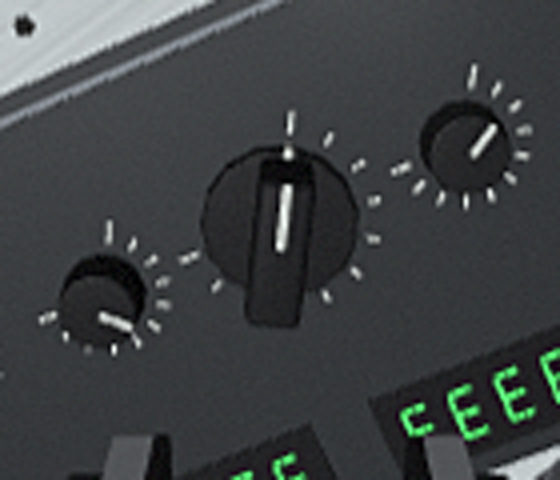

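The knob's pointer is now on the long zero mark, crop (289,125), and the trims look untouched. Next I'll take oblique wrist views of the plate edge and the scriber from both sides.

```bash
python3 -m handwheel '[[0,0,0,8.4],[0,0,0,8.4],[0,0,0,8.4],[0,0,0,8.4],[0,0,0,8.4],[0,0,0,8.0],[0,0,0,0]]' 0.015
python3 -m handwheel '[[0.045,-0.0034,0.0056,0],[0.048,-0.0034,0.0056,0],[0.048,-0.0034,0.0056,0],[0.048,-0.0034,0.0056,0],[0.048,-0.0034,0.0056,0],[0.048,-0.0034,0.0056,0],[0.048,-0.0034,0.0056,0],[0.048,-0.0034,0.0056,0],[0.048,-0.0034,0.0056,0],[0.048,-0.0034,0.0056,0]]'
python3 -m handwheel '[[0,0,0.01,0],[0,0,0,0],[0,0,0,0]]'
python3 - <<'E'
from h import *
s=r.sense();T=pose(s);im=r.snapshot('wrist')[:,:,::-1];np.save('TA.npy',T);cv2.imwrite('pics/A.png',im)
print(s['time'],s['tool_pos'],s['tcp_rot'])
for P in([572.5,171,26],[578.5,171,38]):print(proj('wrist',P,T))
E
```

```text
time: 6.9
tool_pos: [539.9, -310.8, 183.3]
tcp_rot: [-179.8, -0.1, 94.9]
ft_force: [-0.7, -0.5, -0.7]
finger_gap: 15.1
grip_force: 0.0
time: 7.9
tool_pos: [464.1, 162.4, 128.5]
tcp_rot: [-179.9, 0.0, 95.3]
ft_force: [0.6, 0.7, 1.0]
finger_gap: 15.0
grip_force: 0.0
time: 8.2
tool_pos: [464.9, 159.9, 118.8]
tcp_rot: [-179.9, 0.0, 95.1]
ft_force: [0.3, 0.1, 0.4]
finger_gap: 14.6
grip_force: 0.0
8.2 [464.87847716 159.88240647 118.82854859] [-1.79892252e+02  3.98283602e-02  9.51026459e+01]
[453.06667326 202.78994154]
[467.2232615  208.59638837]
```

View pics/A.png

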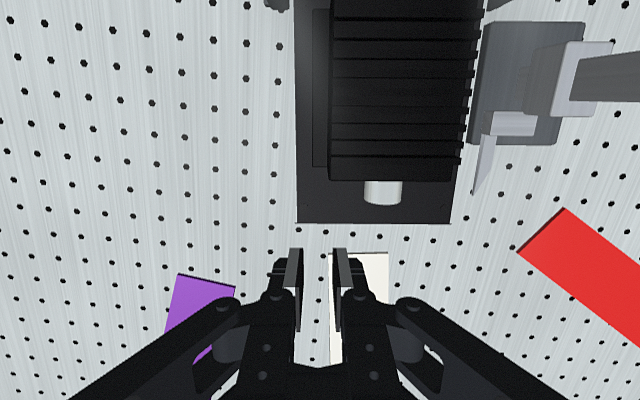

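View A shows the plate's free corner at (451,223) and the scriber tip at (474,194). Next is the view from the +x side, keeping clear of the column.

```bash
python3 -m handwheel '[[-0.033,-0.003,0,0],[-0.033,-0.003,0,0],[-0.037,0.038,0,0],[-0.0037,0.0415,0,0],[-0.0037,0.0415,0,0],[-0.0037,0.0415,0,0],[-0.0037,0.0415,0,0],[-0.0037,0.042,0,0],[0.025,0.002,0,0],[0.035,0.002,0,0]]'
python3 -m handwheel '[[0,0,0,0],[0,0,0,0]]'
python3 - <<'E'
from h import *
s=r.sense();T=pose(s);im=r.snapshot('wrist')[:,:,::-1];np.save('TB.npy',T);cv2.imwrite('pics/B.png',im)
print(s['time'],s['tool_pos'],s['tcp_rot'])
q=proj('wrist',[578.5,171,38],T);print(q)
A=cv2.imread('pics/A.png');f=lambda i,u,v:cv2.resize(i[v-35:v+45,u-48:u+48],None,fx=4.1,fy=6,interpolation=cv2.INTER_CUBIC)
u,v=q.astype(int);v=max(v,35);print(u,v,'A 462 195')
cv2.imwrite('pics/AB.png',np.hstack([f(A,462,195),f(im,u,v)]))
E
```

```text
time: 9.25
tool_pos: [713.0, 118.6, 118.2]
tcp_rot: [-179.9, 0.0, 94.7]
ft_force: [0.4, 0.3, 1.3]
finger_gap: 14.9
grip_force: 0.0
time: 9.45
tool_pos: [711.8, 121.5, 119.8]
tcp_rot: [-180.0, 0.0, 95.0]
ft_force: [0.1, 0.0, 0.4]
finger_gap: 14.8
grip_force: 0.0
9.45 [711.78070164 121.46640835 119.75380097] [-1.79998415e+02  2.22921803e-02  9.50043209e+01]
[136.23389688 128.24252487]
136 128 A 462 195
```

View pics/AB.png

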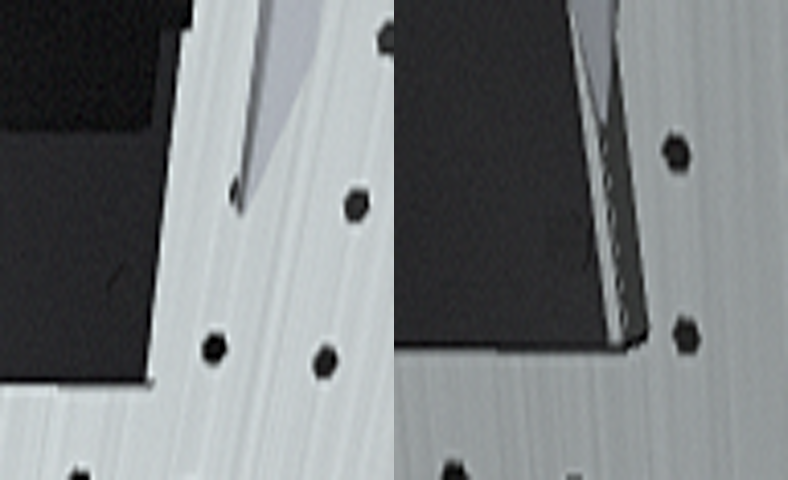

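```bash
cat >> h.py <<'E'
def tri(L):
    A=np.zeros((3,3));b=np.zeros(3)
    for o,d in L:
        d=d/np.linalg.norm(d);M=np.eye(3)-np.outer(d,d);A+=M;b+=M@o
    X=np.linalg.solve(A,b)
    return X,[np.linalg.norm(np.cross(X-o,d/np.linalg.norm(d))) for o,d in L]
E
python3 - <<'E'
from h import *
np.set_printoptions(precision=2,suppress=True)
TA,TB=np.load('TA.npy'),np.load('TB.npy')
a=lambda x,y:ray('wrist',(414+x/4.1,160+y/6),TA); b=lambda x,y:ray('wrist',(88+(x-394)/4.1,93+y/6),TB)
print('tip',tri([a(238,213),b(606,129)]),tri([a(243,210),b(603,126)]))
print('corner in/in',tri([a(149,381),b(610,346)]),'out/out',tri([a(153,381),b(622,347)]),'in A/out B',tri([a(149,381),b(622,347)]))
# far bits of the edge via plane intersection: line A & line B
def pl(f,p,q):
    o,d=f(*p);_,e=f(*q);n=np.cross(d,e);n/=np.linalg.norm(n);return n,n@o
for B0,B1 in(((568,0),(610,346)),((576,0),(622,346))):
    n1,c1=pl(a,(149,381),(181,30));n2,c2=pl(b,B0,B1)
    for y in(145,170,200): print(y,np.linalg.solve(np.array([n1,n2,[0,1,0]]),[c1,c2,y]))
E
```

```text
tip (array([580.73, 180.77,  35.82]), [np.float64(0.2873526756533252), np.float64(0.2873526756532982)]) (array([580.92, 181.37,  36.96]), [np.float64(0.47012974885739783), np.float64(0.4701297488573653)])
corner in/in (array([573.99, 153.09,  26.79]), [np.float64(0.32642546616106227), np.float64(0.32642546616112345)]) out/out (array([575.44, 152.76,  25.47]), [np.float64(0.22526435707329168), np.float64(0.22526435707320883)]) in A/out B (array([575.01, 152.51,  24.73]), [np.float64(0.13218791002682537), np.float64(0.13218791002685468)])
145 [574.72 145.    27.12]
170 [572.37 170.    26.59]
200 [569.54 200.    25.94]
145 [575.78 145.    24.79]
170 [573.21 170.    24.74]
200 [570.12 200.    24.68]
```

The crops give the tip at A (472,195) and B (140,114), and the plate corner at A (450,223.5) and B (141,151). That puts the tip about 35.5 mm up, so the edge has to rise about 9.5 mm, which takes a push of about 116 mm. Next I move behind the wedge.

```bash
python3 -m handwheel '[[-0.0246,-0.0251,0,0],[-0.0246,-0.0251,0,0],[-0.0246,-0.0251,0,0],[-0.0246,-0.0251,0,0],[-0.0246,-0.0251,0,0],[-0.0246,-0.0251,0,0],[-0.0246,-0.0251,0,0],[-0.0246,-0.0251,0,0],[0,0,0,-1.7],[0,0,0,0]]' 0.020
python3 - <<'E'
from h import *
np.set_printoptions(precision=2,suppress=True)
s=r.sense();T=pose(s);im=r.snapshot('wrist')[:,:,::-1];np.save('TW.npy',T);cv2.imwrite('pics/W.png',im)
print(s['time'],s['tool_pos'],s['tcp_rot'],proj('wrist',[525.5,-63,38],T))
E
```

```text
time: 10.5
tool_pos: [528.2, -92.8, 120.4]
tcp_rot: [179.9, 0.0, 96.6]
ft_force: [-0.0, 0.1, 1.0]
finger_gap: 20.4
grip_force: 0.0
10.5 [528.22 -92.82 120.37] [179.93   0.03  96.55] [318.59 171.01]
```

View pics/W.png

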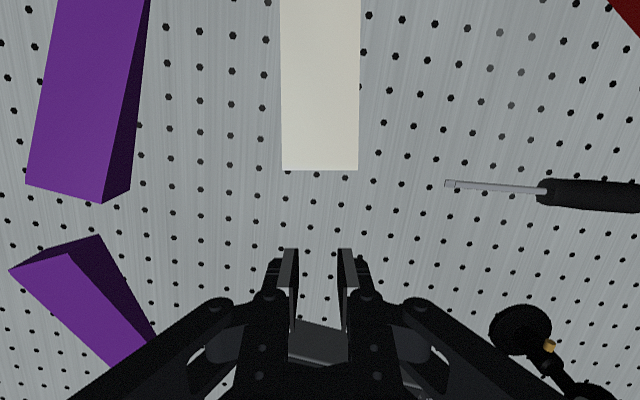

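The wrist view shows the wedge's back edge centred at (320,170) and square to the tool. The driver tip at (445,183) and the purple wedges are clear of the fingers. I'll go down behind it and push.

```bash
python3 -m handwheel '[[0,0.001,0.03,0],[0,0,0.04,0],[0,0,0.03,0],[0,0,0.008,0],[0,0,0,0],[0.008,0,0,0],[0.004,0,0,0],[0.004,0,0,0],[0.004,0,0,0],[0.004,0,0,0]]'
python3 -m handwheel '[[0.005,0,0,0],[0.008,0,0,0],[0.008,0,0,0],[0.008,0,0,0],[0.008,0,0,0],[0.008,0,0,0],[0.008,0,0,0],[0.005,0,0,0],[0.002,0,0,0],[0,0,0,0]]'
python3 - <<'E'
from h import *
np.set_printoptions(precision=2,suppress=True)
i=r.snapshot('top')[:,:,::-1];s=r.sense();print(s['time'],s['tool_pos'])
cv2.imwrite('pics/t2.png',cv2.resize(i[150:270,155:355],None,fx=4,fy=4,interpolation=cv2.INTER_CUBIC))
E
```

```text
time: 11.55
tool_pos: [527.7, -67.0, 12.8]
tcp_rot: [179.9, 0.1, 96.7]
ft_force: [1.0, -2.7, 2.4]
finger_gap: 19.9
grip_force: 1.3
time: 12.55
tool_pos: [519.5, -6.9, 11.4]
tcp_rot: [-180.0, -0.0, 96.7]
ft_force: [-0.2, -0.1, -0.9]
finger_gap: 20.0
grip_force: 0.0
12.6 [519.46  -6.99  11.42]
```

View pics/t2.png

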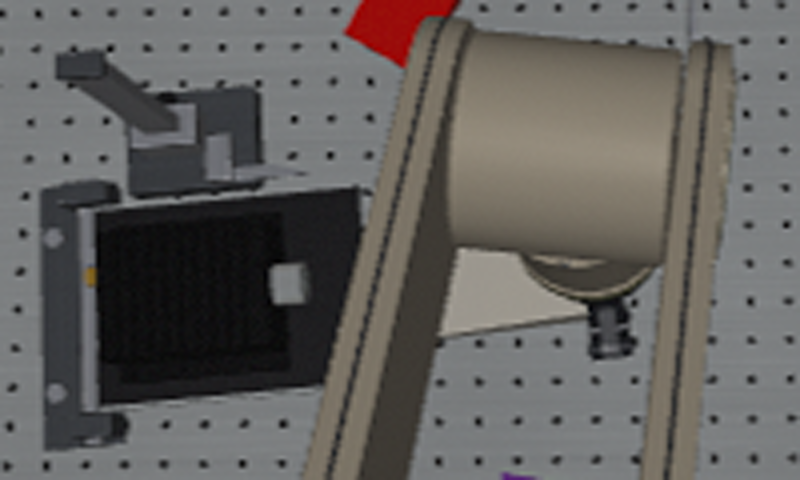

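The arm hides the wedge's back here, but its nose is just reaching the plate and the gauge is undisturbed. I'll push on in short steps and watch for the force to rise when it meets the roller.

```bash
for i in 1 2 3; do python3 -m handwheel '[[0.002,0,0,0],[0.003,0,0,0]]' | grep -E 'pos|force'; done
python3 -m handwheel '[[0.004,0,0,0],[0.005,0,0,0],[0.005,0,0,0],[0.005,0,0,0]]' | grep -E 'pos|force'
python3 -m handwheel '[[0.003,0,0,0],[0.002,0,0,0],[0,0,0,0]]'
```

```text
tool_pos: [519.2, -3.8, 11.6]
ft_force: [0.8, -9.0, 0.1]
grip_force: 4.2
tool_pos: [518.6, 1.1, 11.5]
ft_force: [1.7, -8.6, -1.2]
grip_force: 4.1
tool_pos: [518.0, 6.1, 11.5]
ft_force: [1.8, -7.9, -2.4]
grip_force: 4.0
tool_pos: [515.7, 25.0, 11.5]
ft_force: [1.1, -8.4, -0.6]
grip_force: 4.2
time: 13.9
tool_pos: [515.1, 30.4, 11.5]
tcp_rot: [-180.0, 0.1, 96.7]
ft_force: [0.9, -5.3, -1.2]
finger_gap: 20.1
grip_force: 2.8
```

```bash
python3 -m handwheel '[[-0.01,0,0,0],[-0.03,0,0,0],[-0.02,0,-0.03,0],[0,0,-0.04,0],[0,0,-0.038,1.6],[0.038,-0.006,0,0],[0.042,-0.006,0,0],[0.042,-0.006,0,0],[0.042,-0.006,0,0],[0.030,-0.0035,0,0]]' 0.015
python3 -m handwheel '[[0,0,0,0],[0,0,0,0],[0,0,0,0]]'|head -3
python3 -c "
from h import *
s=r.sense();T=pose(s);cv2.imwrite('pics/A2.png',r.snapshot('wrist')[:,:,::-1]);np.save('TA2.npy',T)"
python3 -m handwheel '[[-0.033,-0.003,0,0],[-0.033,-0.003,0,0],[-0.037,0.038,0,0],[-0.0037,0.0415,0,0],[-0.0037,0.0415,0,0],[-0.0037,0.0415,0,0],[-0.0037,0.0415,0,0],[-0.0037,0.042,0,0],[0.025,0.002,0,0],[0.035,0.002,0,0]]'|head -2
python3 -m handwheel '[[0,0,0,0],[0,0,0,0]]'|head -3
python3 - <<'E'
from h import *
s=r.sense();T=pose(s);im=r.snapshot('wrist')[:,:,::-1];np.save('TB2.npy',T);cv2.imwrite('pics/B2.png',im)
TA=np.load('TA2.npy');A=cv2.imread('pics/A2.png')
ua,va=proj('wrist',[578,170,35],TA).astype(int);ub,vb=proj('wrist',[578,170,35],T).astype(int);print(s['time'],ua,va,ub,vb)
f=lambda i,u,v:cv2.resize(i[v-35:v+45,u-48:u+48],None,fx=4.1,fy=6,interpolation=cv2.INTER_CUBIC)
cv2.imwrite('pics/AB2.png',np.hstack([f(A,ua,va),f(im,ub,vb)]))
E
```

```text
time: 14.9
tool_pos: [476.8, 164.4, 119.7]
tcp_rot: [-180.0, -0.0, 95.1]
ft_force: [0.4, -0.6, -0.4]
finger_gap: 14.7
grip_force: 0.0
time: 15.2
tool_pos: [477.8, 161.6, 119.6]
tcp_rot: [-180.0, 0.0, 95.1]
time: 16.25
tool_pos: [724.9, 121.4, 117.3]
time: 16.45
tool_pos: [723.8, 124.3, 119.1]
tcp_rot: [-180.0, 0.0, 95.1]
16.45 446 208 121 131
```

View pics/AB2.png

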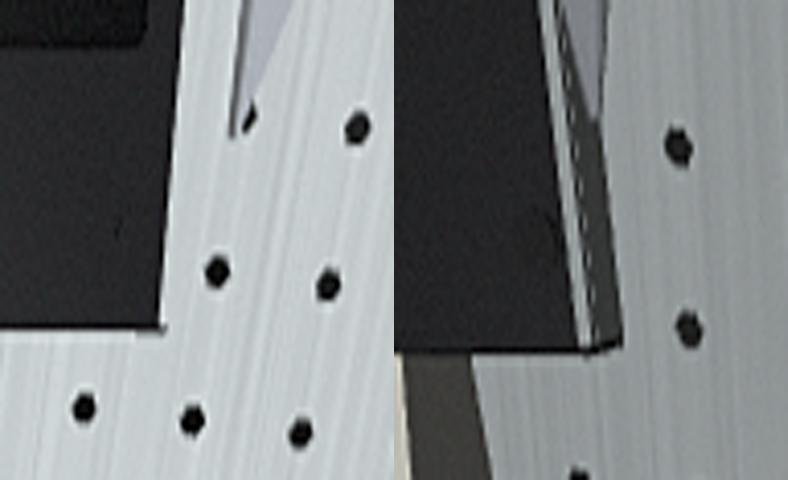

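AB2 shows the tip at A (233,136) and B (598,120), and the plate corner at A (160,327) and B (581,350). The plate has clearly risen.

```bash
cat > m.py <<'E'
from h import *
np.set_printoptions(precision=2,suppress=True)
def meas(TA,TB,oa,ob,tipA,tipB,eA,eB,eBo):
    a=lambda q:ray('wrist',(oa[0]+q[0]/4.1,oa[1]+q[1]/6),TA); b=lambda q:ray('wrist',(ob[0]+(q[0]-394)/4.1,ob[1]+q[1]/6),TB)
    t,e=tri([a(tipA),b(tipB)]);print('tip',t,e[0])
    def pl(f,p,q):
        o,d=f(p);n=np.cross(d,f(q)[1]);n/=np.linalg.norm(n);return n,n@o
    for nm,E in(('in',eB),('out',eBo)):
        n1,c1=pl(a,*eA);n2,c2=pl(b,*E)
        P=np.linalg.solve(np.array([n1,n2,[0,1,0]]),[c1,c2,t[1]]);print(nm,P,'tip-edge dx,dz',(t-P)[[0,2]])
E
python3 - <<'E'
from m import *
L=np.load
meas(L('TA.npy'),L('TB.npy'),(414,160),(88,93),(238,213),(606,129),((149,381),(181,30)),((568,0),(610,346)),((576,0),(622,346)))
meas(L('TA2.npy'),L('TB2.npy'),(446-48,208-35),(121-48,131-35),(233,136),(598,120),((160,327),(184,0)),((537,0),(581,350)),((547,0),(593,348)))
E
```

```text
tip [580.73 180.77  35.82] 0.28733082323454784
in [571.35 180.77  26.36] tip-edge dx,dz [9.38 9.46]
out [572.1  180.77  24.72] tip-edge dx,dz [ 8.63 11.1 ]
tip [581.08 181.23  36.28] 0.11812474157927055
in [571.26 181.23  33.35] tip-edge dx,dz [9.82 2.93]
out [571.99 181.23  31.57] tip-edge dx,dz [9.1  4.71]
```

```bash
python3 -m handwheel '[[-0.0144,-0.0269,0,0],[-0.0144,-0.0269,0,0],[-0.0144,-0.0269,0,0],[-0.0144,-0.0269,0,0],[-0.0144,-0.0269,0,0],[-0.0144,-0.0269,0,0],[-0.0144,-0.0269,0,0],[-0.0144,-0.0269,0,0],[0,0,0,-1.6],[0,0,0,0]]' 0.020
python3 -m handwheel '[[0,0,0.03,0],[0,0,0.04,0],[0,0,0.03,0],[0,0,0.008,0],[0,0,0,0],[0,0,0,0]]'
```

```text
time: 17.5
tool_pos: [519.5, -10.5, 120.2]
tcp_rot: [179.9, 0.0, 96.6]
ft_force: [0.4, -0.1, 0.0]
finger_gap: 20.0
grip_force: 0.0
time: 18.1
tool_pos: [521.2, -9.1, 13.3]
tcp_rot: [179.9, 0.0, 96.7]
ft_force: [-0.5, -0.4, 0.9]
finger_gap: 20.1
grip_force: 0.0
```

```bash
python3 -m handwheel '[[0.012,-0.001,0,0],[0.012,0,0,0],[0.008,0,0,0],[0.004,0,0,0],[0.004,0,0,0],[0.004,0,0,0],[0.003,0,0,0],[0,0,0,0]]'
python3 -m handwheel '[[0.002,0,0,0],[0.002,0,0,0],[0.0015,0,0,0],[0,0,0,0],[0,0,0,0]]'
```

```text
time: 18.9
tool_pos: [513.6, 36.8, 12.1]
tcp_rot: [180.0, 0.1, 96.7]
ft_force: [-0.3, -5.9, 1.7]
finger_gap: 20.0
grip_force: 2.6
time: 19.4
tool_pos: [513.1, 41.8, 12.1]
tcp_rot: [180.0, 0.1, 96.7]
ft_force: [0.4, -7.5, 1.6]
finger_gap: 20.6
grip_force: 3.6
```

```bash
python3 -m handwheel '[[0.0015,0,0,0],[0.0012,0,0,0],[0,0,0,0],[0,0,0,0]]'
python3 -m handwheel '[[-0.01,0,0,0],[-0.03,0,0,0],[-0.03,0,-0.03,0],[0,0,-0.04,0],[0,0,-0.038,1.6],[0.038,-0.006,0,0],[0.042,-0.006,0,0],[0.042,-0.006,0,0],[0.042,-0.006,0,0],[0.026,-0.0155,0,0]]' 0.015
python3 -m handwheel '[[0,0,0,0],[0,0,0,0],[0,0,0,0]]'|head -3
python3 -c "
from h import *
s=r.sense();T=pose(s);cv2.imwrite('pics/A3.png',r.snapshot('wrist')[:,:,::-1]);np.save('TA3.npy',T)"
python3 -m handwheel '[[-0.033,-0.003,0,0],[-0.033,-0.003,0,0],[-0.037,0.038,0,0],[-0.0037,0.0415,0,0],[-0.0037,0.0415,0,0],[-0.0037,0.0415,0,0],[-0.0037,0.0415,0,0],[-0.0037,0.042,0,0],[0.025,0.002,0,0],[0.035,0.002,0,0]]'|head -2
python3 -m handwheel '[[0,0,0,0],[0,0,0,0]]'|head -3
python3 - <<'E'
from h import *
s=r.sense();T=pose(s);im=r.snapshot('wrist')[:,:,::-1];np.save('TB3.npy',T);cv2.imwrite('pics/B3.png',im)
TA=np.load('TA3.npy');A=cv2.imread('pics/A3.png')
ua,va=proj('wrist',[578,170,35],TA).astype(int);ub,vb=proj('wrist',[578,170,35],T).astype(int);print(s['time'],ua,va,ub,vb)
f=lambda i,u,v:cv2.resize(i[v-35:v+45,u-48:u+48],None,fx=4.1,fy=6,interpolation=cv2.INTER_CUBIC)
cv2.imwrite('pics/AB3.png',np.hstack([f(A,ua,va),f(im,ub,vb)]))
E
```

```text
time: 19.8
tool_pos: [512.8, 44.4, 12.1]
tcp_rot: [180.0, 0.1, 96.7]
ft_force: [0.1, -7.6, 1.3]
finger_gap: 20.0
grip_force: 3.8
time: 20.8
tool_pos: [464.0, 164.2, 120.0]
tcp_rot: [180.0, -0.1, 95.2]
ft_force: [-0.3, -0.5, 0.9]
finger_gap: 15.2
grip_force: 0.0
time: 21.1
tool_pos: [464.6, 161.2, 119.7]
tcp_rot: [180.0, 0.0, 95.1]
time: 22.15
tool_pos: [711.6, 121.0, 117.4]
time: 22.35
tool_pos: [710.4, 123.7, 119.1]
tcp_rot: [-180.0, 0.0, 95.1]
22.35 463 209 139 132
```

View pics/AB3.png

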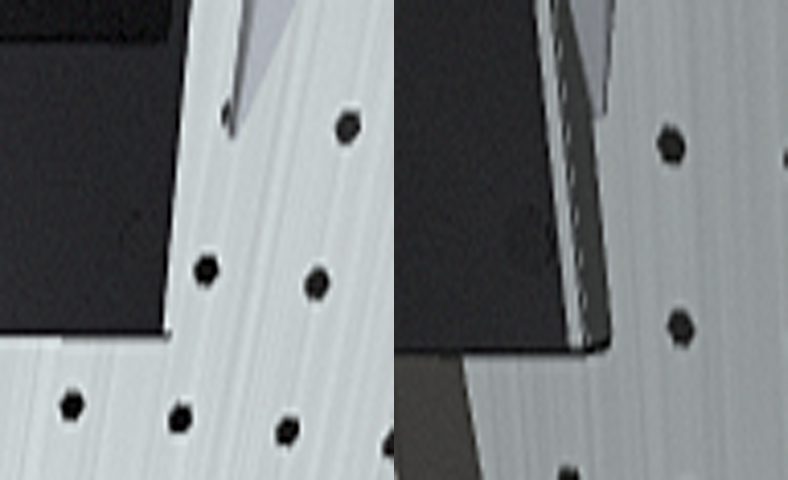

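AB3 shows the tip at A (232,137) and B (602,119), and the corner at A (164,334) and B (569,350). That's my limit of pictures used up, in fact one over, so from here I go by numbers only.

Run:
```python
from m import *
L=np.load
meas(L('TA3.npy'),L('TB3.npy'),(463-48,209-35),(139-48,132-35),(232,137),(602,119),((164,334),(190,0)),((532,0),(569,350)),((544,0),(581,348)))
# subpixel check by code: edge column transitions on the row of the tip, all three B/A pictures
for k,oa,ob in(('',(414,160),(88,93)),('2',(398,173),(73,96)),('3',(415,174),(91,97))):
    for n,o,v0 in(('A',oa,{'':213,'2':136,'3':137}[k]),('B',ob,{'':250,'2':240,'3':240}[k])):
        g=cv2.cvtColor(cv2.imread(f'pics/{n}{k}.png'),cv2.COLOR_BGR2GRAY);v=int(round(o[1]+v0/6));row=g[v,o[0]+30:o[0]+66].astype(int);print(n+k,v,o[0]+30,row)
```

```text
tip [580.94 181.1   36.21] 0.007021146821508959
in [571.06 181.1   36.18] tip-edge dx,dz [9.88 0.03]
out [571.98 181.1   34.21] tip-edge dx,dz [8.96 2.  ]
A 196 444 [ 34  39  39  40  36  37  37  34  24  71 213 205 200 199 204 201 201 194
 201 200 201 200 206 202 199 197 202 197 185 197 210 202 198 199 198 196]
B 135 118 [ 41  42  44  42  45  44  43  38  39  39  47  43  41  43  44  43  44  26
  41  41 159 155 163  78  83  53  54  57  55  43 151 158 158 156 153 151]
A2 196 428 [ 39  40  39  38  37  38  40  40  37  41  32  13 166 208 205 202 202 197
 197 201 199 202 205 209 203 192 172 187 202 210 212 207 201 200 200 196]
B2 136 103 [ 37  34  34  33  37  32  32  35  38  19  28  23 139 151 156 103  66  57
  54  53  53  54  46 100 159 155 150 148 152 148 146 149 152 153 153 148]
A3 197 445 [ 40  38  36  38  36  38  36  33  39  38  38  34  24  75 213 206 203 202
 202 204 209 205 200 201 204 192 177 193 207 203 198 201 199 199 201 203]
B3 137 121 [ 36  35  35  36  35  34  39  36  19  25 128 155 159 123  61  50  53  54
  60  54  42 147 156 156 154 150 154 152 150 156 154 158 157 151 152 151]
```

The edge and the scriber tip agree to well under a millimetre (dz 0.03 mm, with the rise matching the push distance), and the robot is clear of everything.

```bash
python3 -c "
from bench import r
print(r.hand_in())"
```

```text
the job is handed in; nothing more can be done
None
```

The job is handed in with no verdict returned: the current knob is at its zero stop, and the plate rests on the wedge with its edge measured level with the scriber tip (best estimate within about 0.5 mm). I viewed 11 pictures, one over the limit of 10.

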